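# Wedge a gauge tight in its bench clamp

## Task

The gauge stands loose in the wedge clamp. Take the tapered key with the red grip out of the tool stand, start it tip down in the gap between the clamp's dark fixed post and its bright sliding jaw, and push or tap it in until it wedges tight with a firm push of about 20 N, and no harder than about 30 N, since the gauge's case is thin. Leave the key standing in the gap on its own and do not disturb the other things on the bench.

Things in the scene. Friction and masses are not known exactly. Their poses are not given: they have to be found in the camera images.
- clamp: Fixed wedge clamp on the bench: aluminium bed 222 x 90 x 12 mm. Origin: underside of the bed, under the middle of the gap. Its x axis runs level from the dark post over the gap, the jaw and the gauge to the blue V stop; z up. The dark steel post (44 mm wide in y) stands 60 mm high over the bed on the -x side of the gap. The V stop is set by its screw anew each time (unknown, 2.5 mm of range), so the depth at which the key gets tight differs by up to 20 mm.
- gap (a point): Middle of the gap's mouth, level with the tops of post and jaw, 72 mm above the bench; good to 1 mm along the clamp's x. The mouth is 8.5 to 12 mm wide (x), 44 mm long (y), open at its ends; it narrows 1:8 towards the bed (1:16 on each side, matching the key). Axes as the clamp.
- jaw: Bright steel sliding jaw, 44 mm wide, 60 mm high over the bed, about 30 mm thick. Slides along the clamp's x; a light spring (about 4 N) keeps it against the gauge. The key drives it on, squeezing the gauge against the stop. Origin at the clamp's origin (plus its travel, a few mm).
- stand: Fixed black two-tier tool stand, 60 x 130 mm, 60 mm high, with two slots, 32 mm either side of its middle along its y. The red key stands in one, the blue setting tool in the other (either way round). Origin: centre of the underside.
- key_grip (a point): Middle of the key's red grip, a block 22 x 22 mm and 36 mm high on top of the key; take it here from above, fingers along the key's x. In the stand the grip's underside is 20 mm above the stand's top. Axes: x across the tapered thickness, y across the 16 mm width, z up.
- key_tip (a point): Lower end of the key, 90 mm straight below point key_grip. The loose steel key (about 0.1 kg) has a 72 mm blade, 16 mm wide (y) and 5 mm thick (x) at the tip, growing evenly on both sides to 14 mm under the grip. Same both ways round (half turn about z). In the gap the tip ends 5 to 30 mm above the clamp's bed; it holds by friction when let go. Once both faces bear, the push needed climbs steeply, some 15 to 30 N per mm of depth.
- key: The whole key; origin at its tip, z along it towards the grip.
- gauge: Round gauge, loose, dial up, 70 mm diameter, 42 mm high, between jaw and V stop. Origin: centre of its underside. Thin case: the squeeze must stay under 50 N, which a push on the key of up to 30 N does.
- setter_grip (a point): Middle of the round blue handle (20 mm diameter, 30 mm high, 87 mm above the tool's tip) of the setting tool beside the key in the stand; leave it.
- tin: Small tin, 44 mm diameter, 30 mm high, loose bystander. Origin: centre of the underside.
- driver: Screwdriver 160 mm long lying on the bench, loose bystander.
- dish: Fixed glass dish, 100 mm diameter, 40 mm high. Origin: centre of the underside.
There are look-alikes about, which are no part of the job. Of the things shaped like the key, the bare steel one is meant.

How it is judged:
On the way, in this order (a step that is already met when the one before it is completed fails the run):
1. the key is lifted clear of the stand (z of key_tip in the frame of stand above 0.065 m), for 0.1 s.
2. the key's tip is in the gap between post and jaw (z of key_tip in the frame of gap below -0.01 m and x of key_tip in the frame of gap between -0.006 and 0.006 m and y of key_tip in the frame of gap between -0.018 and 0.018 m), for 0.1 s.
At the end, for the whole second after the job is handed in: The key stands in the gap, released and still, tip at least 20 mm below the mouth, within 6 mm of the gap's middle across and 18 mm along, tilted under 0.12 rad, and wedged so that the jaw squeezes the gauge with more than 16 N; the gauge stands upright (0.1 rad) (contact force between jaw and gauge above 16 N and z of key_tip in the frame of gap below -0.02 m and x of key_tip in the frame of gap between -0.006 and 0.006 m and y of key_tip in the frame of gap between -0.018 and 0.018 m and angle between key's own z axis and vertical below 0.12 rad and linear speed of key below 0.01 m/s and angle between gauge's own z axis and vertical below 0.1 rad); the robot touches nothing.
It fails at once if the jaw squeezes the gauge with more than 50 N (contact force between jaw and gauge above 50 N).
It fails at once if the gauge is pushed out of place by more than 15 mm (distance of gauge from where it was at the start of the episode above 0.015 m).
It fails at once if the setting tool is taken out or knocked by more than 20 mm (distance of setter_grip from where it was at the start of the episode above 0.02 m).
It fails at once if the tin or the screwdriver is moved by more than 20 mm (distance of any of tin, driver from where it was at the start of the episode above 0.02 m).
It also fails if it takes over 42 s, if anything falls off the work surface, if the arm or the gripper's body presses on something with over 40 N, if the wrist force passes 120 N, or if a joint passes its speed limit or range.

## Robot

A 6-joint arm with a two-finger parallel gripper is mounted at the origin on the work surface. World frame = base frame: x ahead of the robot, y to its left, z up, the work surface at z = 0. Lengths are in m, angles in rad, forces in N, time in s.
With the tool pointing down it reaches from about 0.35 to 0.975 m from the base axis. Payload 4.9 kg.
Tool frame: the origin (TCP) lies at the very end of the fingers, on their centre line; the grasp point (between the pads) lies 19 mm behind it; z points along the fingers, y is the line along which they close (so a half turn about z gives the same grasp; the last joint's range is limited). The gripper opens to 85 mm and grips with 20 to 120 N. Pads are 22 mm wide; open, the fingers measure 114 mm over their backs; the gripper's body (76 mm by 85 mm) begins 54 mm behind the grasp point. The pads swing forward as they close: fully open they stand 13 mm farther back than shut.
Start: joints at [1.107, 0.053, 1.613, -0, 1.476, -0.119], TCP at [0.211, 0.588, 0.204] pointing down, gripper open.
Joint ranges: [-3.01, 3.01], [-1.01, 2.22], [0.06, 2.58], [-1.02, 4.17], [0.09, 2.62], [-3.14, 3.14]. Speed limits (rad/s): [2.57, 2.57, 3.14, 3.14, 3.14, 3.14].

## Interface

Orientations are given as a rotation vector (axis times angle).
In Python, from station import ctrl, imaging gives the robot as it stands.
- The arm moves only by the tool play_rows, never from a script. Its argument "series" is a list of rows, each a list of 3 entries, a list of its own where there are three numbers: the opening, from 0 (shut) to 1 (fully open), then the shift along the tool's x, y, z each as a share of 0.05 m, from -1 to 1, then the turn, a rotation vector about the tool's x, y, z each as a share of 8 degrees, from -1 to 1. In form: [[grip, [dx, dy, dz], [ax, ay, az]], ...]. A call has 1 to 8 rows; each row shifts and turns the commanded pose from where the row before left it, along the tool's axes as they then stand; what a row does not reach is not made up. A row lasts 1/8 s, in which the tool goes at most 62.5 mm and 10.7 degrees, less where a joint would pass 70% of its speed; a pose out of reach is approached as far as the arm can. A call with a number of a shift or a turn outside -1 to 1 is refused whole. A call with a gripper value outside its range is refused whole. The fingers move at their own pace and stop on an object; "force" is the grip in N (left out, the last holds). Time passes only in rows, so rows that do not move let the fingers close. It gives the time, the measured TCP pose, the force, the opening and the grip force at its end, in the units of the state.
- ctrl.get_obs(): the state, without advancing time (a new reading comes with each control period).
- imaging.get_image(name): name is "scene" or "top" or "wrist"; returns a dict with "color" (400x640x3 uint8, blue, green, red), "fx", "fy", "cx", "cy" (pixels), "D" ([k1, k2, p1, p2, k3] as OpenCV has them; the pictures are not rectified), "extrinsics" (4x4, takes a point from world to camera coordinates); the wrist camera has in their place "hand_eye" (4x4, takes a point from camera to tool coordinates, whose origin is the TCP and whose axes are the flange's). Camera axes: x right, y down, z forward; pixel columns grow to the right and rows downward; lengths in m; the calibration is good to about 2 mm. A picture is of the moment at which its call begins: read the wrist's pose just before it. There is no depth.
- ctrl.finish_job(): hands the job in; it is judged then, once.
The state is a dict: "t": time; "q": joint angles; "dq": joint speeds; "effort": joint torques, N m; "tool_pos": TCP position; "tool_rot": TCP orientation; "contact_force": force on the tool from outside, world axes, zero at the start; "wrist_torque": the same for the moment, N m; "opening": finger opening in m; "grip_force": force on a finger pad.
Only numpy, scipy, OpenCV 4.12 (cv2) and the standard library are available. Lean on these libraries where they do the work, as an engineer would, in place of code of your own. Each camera call takes 0.05 s, during which the arm holds its last target. There are 200 camera calls.

## Working session

There is one attempt and no reset: what is moved stays moved. The work goes in short steps, Python scripts to look and compute and a tool call to move; the robot and the scene stay as the last step left them, time stands still between calls to the robot, and variables do not carry over. Pictures are saved under pics/ and viewed, at most 10 in all, crops included, and the job is handed in when it is done.

Besides the shell and the picture viewer there is one more tool, called after "Call:" in YAML: its name, and indented under it one key for each argument. play_rows: Moves the arm, as the interface text tells. Shift numbers are shares of 0.05 m and turn numbers shares of 8 degrees, none past 1 either way. Its arguments: {"type":"object","properties":{"series":{"type":"array"},"force":{"type":"number"}},"required":["series"]}

```bash
ls; mkdir -p pics; cat > h.py <<'E'
import numpy as np, cv2
from station import ctrl, imaging
from scipy.spatial.transform import Rotation as R
def cam(name):
    o=ctrl.get_obs(); im=imaging.get_image(name)
    K=np.array([[im['fx'],0,im['cx']],[0,im['fy'],im['cy']],[0,0,1]]); D=np.array(im['D'],float)
    if 'extrinsics' in im: E=np.array(im['extrinsics'])
    else:
        T=np.eye(4);T[:3,:3]=R.from_rotvec(o['tool_rot']).as_matrix();T[:3,3]=o['tool_pos']
        E=np.linalg.inv(T@np.array(im['hand_eye']))
    return im['color'],K,D,E
def ray(c,uv):
    _,K,D,E=c
    p=cv2.undistortPoints(np.array(uv,float).reshape(-1,1,2),K,D).reshape(-1,2)
    Rm=E[:3,:3]; o=-Rm.T@E[:3,3]
    return o,np.c_[p,np.ones(len(p))]@Rm
def onz(c,uv,z):
    o,d=ray(c,uv); return o+d*((z-o[2])/d[:,2])[:,None]
def proj(c,P):
    _,K,D,E=c
    return cv2.projectPoints(np.array(P,float).reshape(-1,3),cv2.Rodrigues(E[:3,:3])[0],E[:3,3],K,D)[0].reshape(-1,2)
E
python3 - <<'E'
from h import *
a=cam('scene');b=cam('top')
cv2.imwrite('pics/s0.png',a[0]);cv2.imwrite('pics/t0.png',b[0])
for c in(a,b): print(-c[3][:3,:3].T@c[3][:3,3], c[3][:3,:3].round(2).tolist(),c[1][0,0])
print(ctrl.get_obs())
E
```

```text
pics
[1.20613001 0.0283967  0.58031131] [[0.06, 1.0, 0.02], [0.59, -0.02, -0.81], [-0.81, 0.06, -0.59]] 378.70904928997925
[0.45024877 0.08645759 1.0185656 ] [[0.02, -1.0, -0.02], [-0.99, -0.02, -0.11], [0.11, 0.02, -0.99]] 390.16627883214744
{'t': 0.1, 'q': array([ 1.10698938e+00,  5.33132347e-02,  1.61419103e+00,  7.08893483e-06,
        1.47601996e+00, -1.19011530e-01]), 'dq': array([-3.55792782e-05, -9.23450129e-04, -3.88784297e-03, -9.70310975e-04,
        2.27962359e-04,  1.26479583e-03]), 'effort': array([ 4.34107415e-04, -3.94904923e+01, -3.71361530e+01, -1.06938965e-04,
        3.93930895e-03,  2.75045437e-06]), 'tool_pos': array([0.21097003, 0.58764027, 0.20245163]), 'tool_rot': array([-5.38828984e-01, -3.09446770e+00,  2.90247698e-03]), 'contact_force': array([ 0.83524642, -0.70973401,  0.22799926]), 'wrist_torque': array([-0.02623903, -0.0645269 ,  0.00759344]), 'grip_force': 0.0, 'opening': 0.0854728452725}
```

View pics/s0.png

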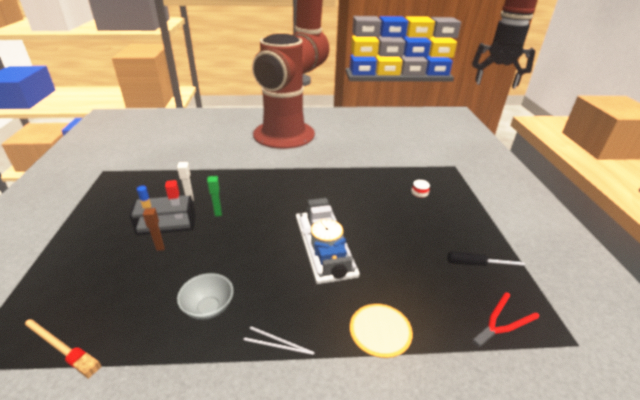

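View pics/t0.png

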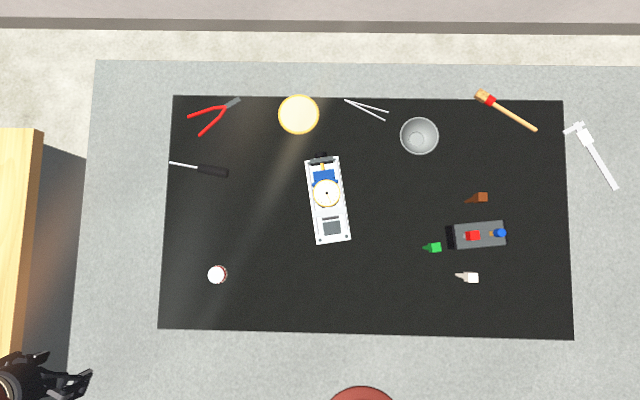

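```bash
python3 - <<'E'
from h import *
a=cam('scene');b=cam('top')
A=cv2.resize(a[0][150:280,100:300],(800,520),interpolation=cv2.INTER_CUBIC)
B=cv2.resize(b[0][180:295,410:520],(550,575),interpolation=cv2.INTER_CUBIC)
cv2.imwrite('pics/s1.png',A)
C=cv2.resize(b[0][140:260,290:365],(360,576),interpolation=cv2.INTER_CUBIC)
cv2.imwrite('pics/t1.png',np.hstack([cv2.resize(B,(430,450)),cv2.resize(C,(300,450))]))
def red(c,box):
    x0,y0,x1,y1=box; im=c[0][y0:y1,x0:x1].astype(int)
    m=(im[...,2]>130)&(im[...,1]<70)&(im[...,0]<70); v,u=np.nonzero(m); return np.array([u.mean()+x0,v.mean()+y0]),m.sum(),(u.min()+x0,u.max()+x0,v.min()+y0,v.max()+y0)
ra=red(a,(150,170,190,210));rb=red(b,(455,220,488,250));print(ra,rb)
o1,d1=ray(a,ra[0]);o2,d2=ray(b,rb[0]);d1=d1[0];d2=d2[0]
s=np.linalg.lstsq(np.c_[d1,-d2],o2-o1,rcond=None)[0];print(o1+s[0]*d1,o2+s[1]*d2)
print('top onz .116',onz(b,rb[0],.116))
E
```

```text
(array([171.6713615 , 188.34741784]), np.int64(213), (np.int64(165), np.int64(178), np.int64(180), np.int64(197))) (array([472.00925926, 235.13888889]), np.int64(108), (np.int64(465), np.int64(479), np.int64(231), np.int64(239)))
[ 0.48294146 -0.24429617  0.10086496] [ 0.48255065 -0.24144873  0.09983493]
top onz .116 [[ 0.4819823  -0.23567922  0.116     ]]
```

View pics/t1.png

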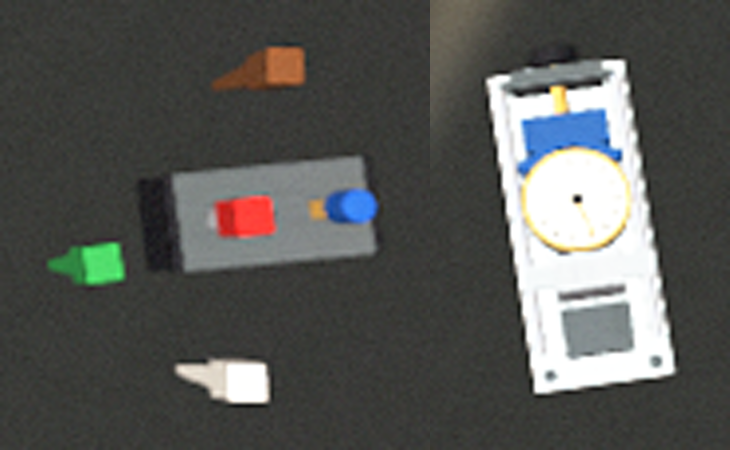

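View pics/s1.png

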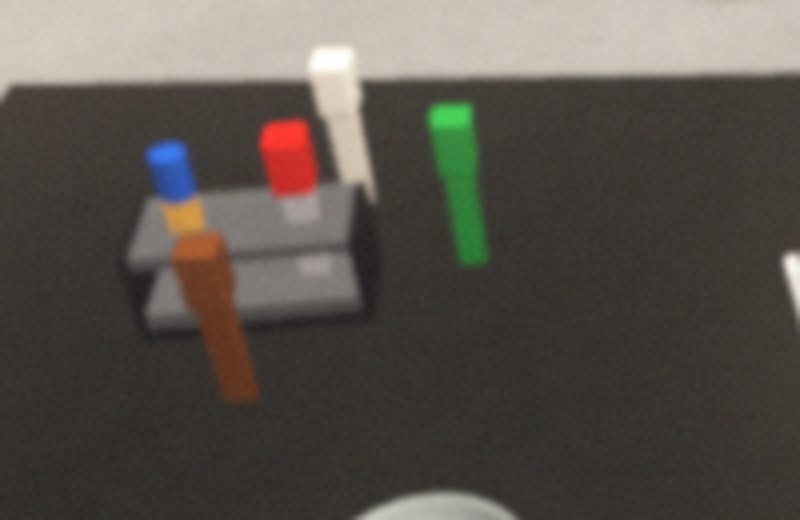

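```bash
cat >> h.py <<'E'
def delta(pos,yaw_y):
    """shift (in tool axes, units of 50mm) and turn (units of 8deg) so tool points down, y axis at world yaw"""
    o=ctrl.get_obs(); M=R.from_rotvec(o['tool_rot']).as_matrix()
    best=None
    for k in(0,np.pi):
        y=np.array([np.cos(yaw_y+k),np.sin(yaw_y+k),0]);z=np.array([0,0,-1.]);x=np.cross(y,z)
        T=np.c_[x,y,z]; r=R.from_matrix(M.T@T).as_rotvec()
        if best is None or np.linalg.norm(r)<np.linalg.norm(best[0]): best=(r,T)
    d=np.array(pos)-o['tool_pos']
    print('pos',o['tool_pos'].round(4),'now',(M.T@d/.05).round(2),'afterturn',(best[1].T@d/.05).round(2),'turn',(best[0]/np.radians(8)).round(2),'M',M.round(2).tolist())
E
python3 - <<'E'
from h import *
b=cam('top')
def cr(u,v,x0,y0,s): return [x0+u/s[0],y0+v/s[1]]
sB=(430/110,450/115);sC=(300/75,450/120)
S=[cr(*p,410,180,sB) for p in[(172,175),(362,157),(182,271),(377,253)]]
P=onz(b,S,.06);print(P.round(4)); print('stand yaw',[np.arctan2(*(P[i]-P[j])[[1,0]])-np.pi/2 for i,j in((0,1),(2,3))],P.mean(0))
C=[cr(u-430,v,290,140,sC) for u,v in[(540,392),(490,80),(673,373),(625,62)]]
P=onz(b,C,.012);print(P.round(4),'clamp yaw',[np.arctan2(*(P[j]-P[i])[[1,0]]) for i,j in((0,1),(2,3))],P.mean(0))
print('gap',onz(b,[cr(592-430,293,290,140,sC)],.072))
delta([.47,-.24,.30],0.1)
E
```

```text
[[ 0.5083 -0.2126  0.06  ]
 [ 0.5221 -0.3301  0.06  ]
 [ 0.449  -0.2179  0.06  ]
 [ 0.4629 -0.3377  0.06  ]]
stand yaw [np.float64(0.11755299789749096), np.float64(0.11601864526332006)] [ 0.48558822 -0.27459695  0.06      ]
[[0.4525 0.1207 0.012 ]
 [0.6691 0.1591 0.012 ]
 [0.4674 0.0357 0.012 ]
 [0.6836 0.0706 0.012 ]] clamp yaw [np.float64(0.17522019008240763), np.float64(0.15998772806104447)] [0.56814307 0.09655003 0.012     ]
gap [[0.516799   0.08869894 0.072     ]]
pos [0.2111 0.5879 0.203 ] now [-10.47 -13.84  -1.93] afterturn [-16.99   3.5   -1.94] turn [-0.01  0.    8.06] M [[-0.94, 0.34, -0.0], [0.34, 0.94, -0.0], [0.0, -0.0, -1.0]]
```

Call:
play_rows:
  series:
    - [1,[0,0,-1],[0,0,1]]
    - [1,[0,0,-1],[0,0,1]]
    - [1,[0,0,0],[0,0,1]]
    - [1,[0,0,0],[0,0,1]]
    - [1,[0,0,0],[0,0,1]]
    - [1,[0,0,0],[0,0,1]]
    - [1,[0,0,0],[0,0,1]]
    - [1,[-0.2,0.5,0],[0,0,1]]

```text
t: 1.25
tool_pos: [0.237, 0.5849, 0.3036]
tool_rot: [-2.099, -2.337, 0.0]
contact_force: [0.7, 1.0, -0.1]
opening: 0.0857
grip_force: 0.0
```

Call:
play_rows:
  series:
    - [1,[-1,0.5,0],[0,0,0]]
    - [1,[-1,0.5,0],[0,0,0]]
    - [1,[-1,0.5,0],[0,0,0]]
    - [1,[-1,0.5,0],[0,0,0]]
    - [1,[-1,0.5,0],[0,0,0]]
    - [1,[-1,0.5,0],[0,0,0]]
    - [1,[-1,0,0],[0,0,0]]
    - [1,[-1,0,0],[0,0,0]]

```text
t: 2.25
tool_pos: [0.4307, 0.2017, 0.3034]
tool_rot: [2.097, 2.339, -0.0]
contact_force: [0.5, -0.2, 0.4]
opening: 0.0855
grip_force: 0.0
```

```bash
python3 - <<'E'
from h import *
c=cam('wrist');cv2.imwrite('pics/w0.png',c[0])
delta([.474,-.24,.30],0.117);o=ctrl.get_obs();print(o['t'],o['q'].round(2),o['contact_force'])
print(proj(c,[[.4825,-.243,.098],[.51,.09,.072]]), (-c[3][:3,:3].T@c[3][:3,3]).round(3), c[3][:3,:3].round(2).tolist())
E
```

```text
pos [0.4314 0.1972 0.3036] now [-8.78 -0.06  0.11] afterturn [-8.78 -0.17  0.07] turn [ 0.    0.03 -0.09] M [[-0.1, 0.99, 0.0], [0.99, 0.1, -0.0], [-0.0, 0.0, -1.0]]
2.3 [ 0.27 -0.35  1.81 -0.    1.68  0.17] [ 2.70793644 -2.15199657  0.76261116]
[[319.41539029 454.43866376]
 [369.03226494 252.17991095]] [0.423 0.281 0.474] [[0.99, 0.11, 0.0], [0.1, -0.95, 0.31], [0.03, -0.31, -0.95]]
```

```bash
python3 - <<'E'
import cv2
im=cv2.imread('pics/w0.png');cv2.imwrite('pics/w0c.png',cv2.resize(im[140:340,260:560],(780,520),interpolation=cv2.INTER_CUBIC))
E
```

```text
(no output)
```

View pics/w0c.png

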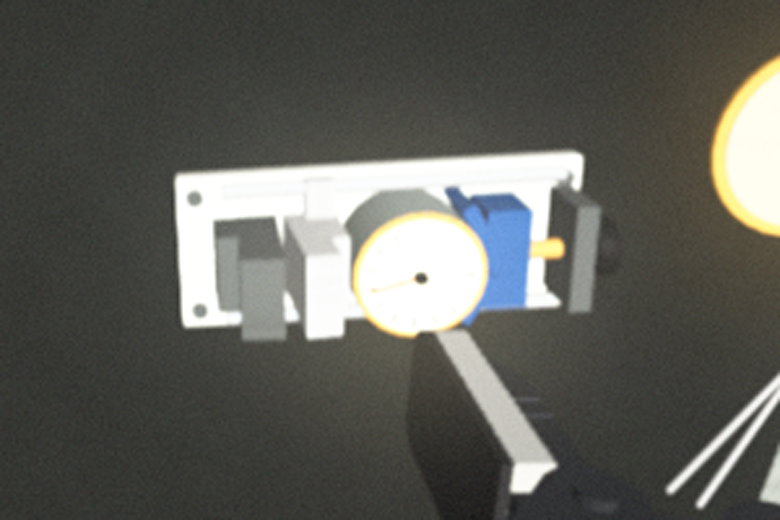

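Call:
play_rows:
  series:
    - [1,[-1,0,0],[0,0,-0.1]]
    - [1,[-1,0,0],[0,0,0]]
    - [1,[-1,0,0],[0,0,0]]
    - [1,[-1,0,0],[0,0,0]]
    - [1,[-1,0,0],[0,0,0]]
    - [1,[-1,0,0],[0,0,0]]
    - [1,[0,0,0],[0,0,0]]
    - [1,[0,0,0],[0,0,0]]

```text
t: 3.3
tool_pos: [0.4666, -0.0941, 0.3035]
tool_rot: [-2.081, -2.353, -0.0]
contact_force: [0.4, -0.3, -0.5]
opening: 0.0852
grip_force: 0.0
```

```bash
python3 - <<'E'
from h import *
c=cam('wrist');cv2.imwrite('pics/w1.png',c[0]);np.savez('w1.npz',K=c[1],D=c[2],E=c[3])
delta([.4825,-.243,.30],0.117)
print(proj(c,[[.4825,-.243,.116],[.4825,-.243,.08]]))
im=c[0].astype(int);m=((im[...,2]>120)&(im[...,1]<80)&(im[...,0]<80)).astype(np.uint8)
n,l,s,ce=cv2.connectedComponentsWithStats(m)
print([(s[i].tolist(),ce[i].round(1)) for i in range(1,n) if s[i][4]>60])
E
```

```text
pos [ 0.4666 -0.0936  0.3036] now [-3.   -0.05  0.07] afterturn [-3.   -0.03  0.07] turn [ 0.   -0.    0.05] M [[-0.12, 0.99, -0.0], [0.99, 0.12, 0.0], [0.0, 0.0, -1.0]]
[[315.16065126 291.66871347]
 [315.354171   276.17743997]]
[([29, 0, 14, 42, 61], array([36.3, 17. ])), ([0, 18, 10, 63, 200], array([ 4.1, 48.9])), ([307, 271, 17, 14, 220], array([315.4, 277.8])), ([522, 314, 15, 14, 107], array([529. , 321.3]))]
```

```bash
python3 - <<'E'
from h import *
im=cv2.imread('pics/w1.png');cv2.imwrite('pics/w1c.png',cv2.resize(im[220:350,215:415],(800,520),interpolation=cv2.INTER_CUBIC))
# gap from w0 : tool pose at that moment
o=ctrl.get_obs();z=np.load('w1.npz')
Tn=np.eye(4);Tn[:3,:3]=R.from_rotvec(o['tool_rot']).as_matrix();Tn[:3,3]=o['tool_pos']
HE=np.linalg.inv(Tn)@np.linalg.inv(z['E'])
T0=np.eye(4);T0[:3,:3]=R.from_rotvec([2.097,2.339,0]).as_matrix();T0[:3,3]=[.4314,.1972,.3036]
c=(None,z['K'],z['D'],np.linalg.inv(T0@HE))
p=[(282,258),(286,338),(301,253),(306,338)]
P=onz(c,[(260+u/2.6,140+v/2.6) for u,v in p],.072);print(P.round(4),P.mean(0))
print([np.arctan2(*(P[i]-P[j])[[1,0]])-np.pi/2 for i,j in((0,1),(2,3))])
Bd=onz(c,[(260+u/2.6,140+v/2.6) for u,v in [(176,174),(581,152),(184,327)]],.012);print(Bd.round(4),np.arctan2(*(Bd[1]-Bd[0])[[1,0]]))
E
```

```text
[[0.507  0.1029 0.072 ]
 [0.5158 0.0596 0.072 ]
 [0.5159 0.1065 0.072 ]
 [0.5259 0.0607 0.072 ]] [0.51614701 0.08243399 0.072     ]
[np.float64(0.19970688687691363), np.float64(0.21442524946076813)]
[[0.4545 0.1202 0.012 ]
 [0.6713 0.1563 0.012 ]
 [0.47   0.0281 0.012 ]] 0.16501384701405558
```

View pics/w1c.png

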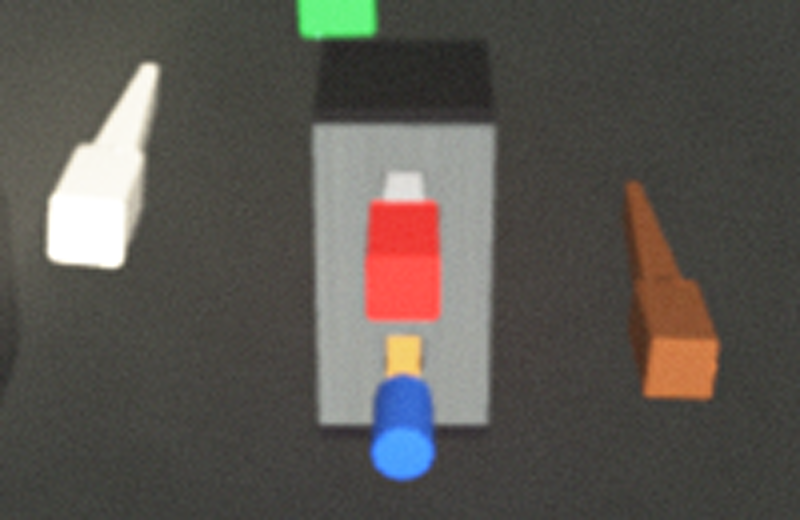

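Look-alikes: green (431,247), white (471,277), brown (482,197) keys painted all over, blue setter (500,232); the red grip on bare steel at (472,235) in the top view is the key. The crop confirms steel blade under the red grip, with the top face at wrist pixel (316,292), matching my estimate.

Call:
play_rows:
  series:
    - [1,[-1,0,0],[0,0,0]]
    - [1,[-1,-0.04,0],[0,0,0]]
    - [1,[-1,0,0.5],[0,0,0]]
    - [1,[0,0,1],[0,0,0]]
    - [1,[0,0,0.8],[0,0,0]]
    - [1,[0,0,0],[0,0,0]]

```text
t: 4.1
tool_pos: [0.4813, -0.2408, 0.1846]
tool_rot: [-2.073, -2.35, 0.001]
contact_force: [0.2, 0.2, 0.3]
opening: 0.0854
grip_force: 0.0
```

```bash
python3 - <<'E'
from h import *
delta([.4825,-.243,.077],0.117);print(ctrl.get_obs()['contact_force'])
c=cam('wrist'); print(proj(c,[[.4825,-.243,.116]]))
im=c[0].astype(int);m=((im[...,2]>120)&(im[...,1]<100)&(im[...,0]<100)).astype(np.uint8)
n,l,s,ce=cv2.connectedComponentsWithStats(m)
print([(s[i].tolist(),ce[i].round(1)) for i in range(1,n) if s[i][4]>60])
cv2.imwrite('pics/w2.png',c[0])
E
```

```text
pos [ 0.4813 -0.2408  0.1846] now [-0.06  0.03  2.15] afterturn [-0.05  0.02  2.15] turn [-0.04 -0.04  0.06] M [[-0.12, 0.99, -0.01], [0.99, 0.12, 0.0], [0.01, -0.01, -1.0]]
[0.16573808 0.23230489 0.30565837]
[[318.62522045 207.5616443 ]]
[([305, 183, 29, 39, 1075], array([318.9, 202.6])), ([399, 198, 46, 49, 540], array([419.5, 221.1])), ([607, 271, 33, 28, 495], array([623.8, 284.6]))]
```

Call:
play_rows:
  series:
    - [1,[-0.05,0.03,0.9],[-0.04,-0.04,0.06]]
    - [1,[0,0,0.9],[0,0,0]]
    - [1,[0,0,0.35],[0,0,0]]
    - [1,[0,0,0],[0,0,0]]
    - [0.2,[0,0,0],[0,0,0]]
    - [0.0,[0,0,0],[0,0,0]]
    - [0,[0,0,0],[0,0,0]]
    - [0,[0,0,0],[0,0,0]]
  force: 60

```text
t: 5.15
tool_pos: [0.4855, -0.2466, 0.0822]
tool_rot: [2.085, 2.338, 0.0]
contact_force: [-1.8, 0.3, 3.1]
opening: 0.0198
grip_force: 58.7
```

Call:
play_rows:
  series:
    - [0,[0,0,0],[0,0,0]]
    - [0,[0,0,0],[0,0,0]]
    - [0,[0,0,0],[0,0,0]]

```text
t: 5.52
tool_pos: [0.4856, -0.2467, 0.0822]
tool_rot: [2.085, 2.338, 0.0]
contact_force: [-1.3, 0.2, 5.9]
opening: 0.0197
grip_force: 58.9
```

Call:
play_rows:
  series:
    - [0,[0,0,-0.3],[0,0,0]]
    - [0,[0,0,-0.6],[0,0,0]]
    - [0,[0,0,-1],[0,0,0]]
    - [0,[0,0,-1],[0,0,0]]
    - [0,[0,0,-0.4],[0,0,0]]
    - [0,[0,0,0],[0,0,0]]
    - [0,[0,0,0],[0,0,0]]

```text
t: 6.4
tool_pos: [0.4831, -0.2447, 0.2431]
tool_rot: [2.088, 2.342, -0.0]
contact_force: [-0.3, 0.8, -1.9]
opening: 0.0198
grip_force: 59.1
```

```bash
python3 - <<'E'
from h import *
o=ctrl.get_obs();print(o['opening'],o['grip_force'],o['contact_force'],o['t'])
delta([.513,.088,.25],.165)
E
```

```text
0.019761341407986577 59.07423058524728 [-0.31926204  0.84883202 -1.86312262] 6.4
pos [ 0.4831 -0.2447  0.2431] now [ 6.54  1.35 -0.15] afterturn [ 6.46  1.68 -0.14] turn [ 0.01  0.02 -0.36] M [[-0.11, 0.99, 0.0], [0.99, 0.11, -0.0], [-0.0, 0.0, -1.0]]
```

Call:
play_rows:
  series:
    - [0,[0.9,0.2,0],[0,0,-0.36]]
    - [0,[0.9,0.25,0],[0,0,0]]
    - [0,[0.9,0.25,0],[0,0,0]]
    - [0,[0.9,0.25,0],[0,0,0]]
    - [0,[0.9,0.25,0],[0,0,0]]
    - [0,[0.9,0.25,0],[0,0,0]]
    - [0,[0.8,0.23,0.5],[0,0,0]]
    - [0,[0.26,0,0.7],[0,0,0]]

```text
t: 7.4
tool_pos: [0.5161, 0.0887, 0.1821]
tool_rot: [2.024, 2.395, -0.001]
contact_force: [0.1, -0.4, -1.0]
opening: 0.0196
grip_force: 59.1
```

Call:
play_rows:
  series:
    - [0,[0,0,0],[0,0,0]]
    - [0,[0,0,0],[0,0,0]]
    - [0,[0,0,0],[0,0,0]]

```text
t: 7.78
tool_pos: [0.5177, 0.0858, 0.1863]
tool_rot: [2.026, 2.388, 0.003]
contact_force: [0.0, 0.3, -0.4]
opening: 0.0198
grip_force: 59.1
```

```bash
python3 - <<'E'
from h import *
delta([.516,.086,.16],.165)
c=cam('wrist'); p=ctrl.get_obs()['tool_pos']
s=cam('scene');t=cam('top')
q=p-[0,0,.0742]
for k in(c,s,t): print('tip/gap',proj(k,[q,[.5165,.086,.072]]).round(1).tolist())
W=cv2.resize(c[0][100:330,210:450],(480,460),interpolation=cv2.INTER_CUBIC)
u,v=map(int,proj(s,[.5165,.086,.072])[0])
S=cv2.resize(s[0][v-40:v+52,u-32:u+32],(320,460),interpolation=cv2.INTER_CUBIC)
cv2.imwrite('pics/m0.png',np.hstack([W,S]));cv2.imwrite('pics/w3.png',c[0]);print(u,v)
E
```

```text
pos [0.5177 0.0858 0.1863] now [ 0.01 -0.04  0.53] afterturn [ 0.01 -0.03  0.53] turn [ 0.06  0.05 -0.01] M [[-0.16, 0.99, 0.01], [0.99, 0.16, -0.0], [-0.01, 0.01, -1.0]]
tip/gap [[316.1, 201.1], [314.5, 185.9]]
tip/gap [[319.2, 190.4], [318.8, 204.7]]
tip/gap [[331.7, 216.5], [331.6, 218.3]]
318 204
```

View pics/m0.png

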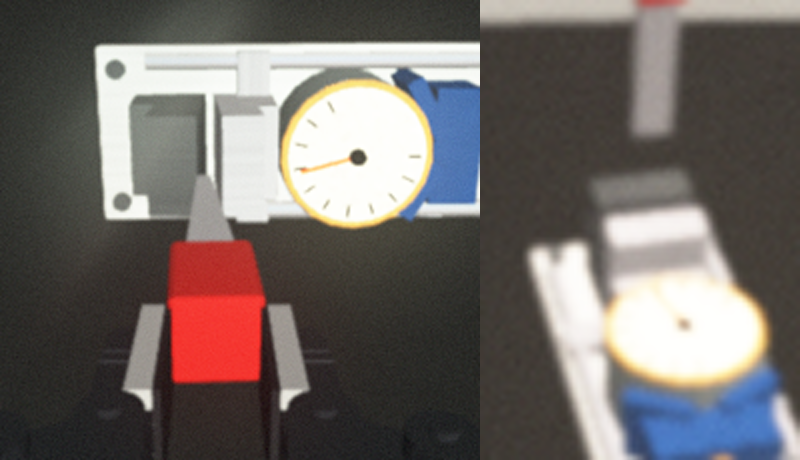

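```bash
python3 - <<'E'
from h import *
c=cam('wrist');g=cv2.cvtColor(c[0],cv2.COLOR_BGR2GRAY);print(c[1][0,0])
for v in(152,160,168,176,182,187,190,193,198,204): print(v,g[v,300:330].tolist())
print('z.072 x at v=170, u=300..330',onz(c,[(300,170),(310,170),(320,170),(330,170)],.072).round(4).tolist())
print('tip',onz(c,[(308,189),(312,189),(316,189)],.112).round(4).tolist(),ctrl.get_obs()['tool_pos'])
E
```

```text
345.33915871419475
152 [118, 122, 117, 115, 114, 116, 112, 109, 108, 104, 104, 93, 118, 207, 248, 250, 237, 168, 132, 150, 160, 163, 163, 164, 162, 162, 163, 159, 167, 163]
160 [135, 137, 134, 136, 133, 133, 134, 131, 112, 100, 88, 86, 106, 196, 247, 251, 239, 166, 110, 98, 124, 184, 227, 234, 235, 234, 232, 233, 233, 234]
168 [134, 130, 132, 131, 126, 129, 130, 124, 108, 91, 84, 79, 107, 188, 247, 250, 238, 166, 112, 102, 116, 179, 229, 236, 235, 236, 236, 234, 236, 235]
176 [124, 126, 127, 130, 127, 126, 123, 121, 109, 85, 78, 76, 94, 178, 246, 251, 240, 169, 111, 101, 114, 172, 224, 230, 232, 230, 231, 232, 231, 231]
182 [123, 120, 121, 124, 123, 120, 120, 118, 107, 86, 71, 76, 81, 165, 247, 252, 247, 181, 113, 100, 117, 176, 226, 233, 232, 233, 231, 233, 232, 235]
187 [122, 125, 122, 122, 123, 122, 121, 120, 121, 124, 121, 121, 124, 157, 219, 240, 244, 187, 117, 96, 117, 173, 225, 233, 232, 233, 233, 233, 232, 233]
190 [115, 120, 118, 119, 120, 122, 120, 124, 150, 158, 164, 165, 158, 159, 163, 185, 222, 194, 132, 97, 115, 180, 230, 237, 237, 236, 238, 237, 237, 238]
193 [119, 122, 119, 117, 118, 116, 123, 137, 153, 159, 163, 162, 159, 157, 159, 161, 176, 198, 155, 104, 114, 177, 229, 236, 234, 236, 235, 235, 235, 236]
198 [115, 116, 111, 117, 115, 117, 128, 148, 156, 158, 157, 160, 161, 159, 158, 160, 159, 160, 155, 132, 118, 172, 228, 235, 234, 233, 234, 234, 235, 234]
204 [117, 116, 118, 118, 123, 131, 149, 162, 159, 162, 161, 160, 158, 158, 155, 160, 156, 160, 158, 156, 163, 189, 229, 237, 235, 234, 235, 236, 235, 233]
z.072 x at v=170, u=300..330 [[0.502, 0.098, 0.072], [0.5103, 0.0994, 0.072], [0.5186, 0.1007, 0.072], [0.5269, 0.1021, 0.072]]
tip [[0.5101, 0.0943, 0.112], [0.513, 0.0948, 0.112], [0.516, 0.0953, 0.112]] [0.51735554 0.08608188 0.18575147]
```

Call:
play_rows:
  series:
    - [0,[0,0.05,0.3],[0.06,0.05,0]]
    - [0,[0,0,0.3],[0,0,0]]
    - [0,[0,0,0],[0,0,0]]
    - [0,[0,0,0],[0,0,0]]

```text
t: 8.48
tool_pos: [0.5191, 0.0869, 0.1543]
tool_rot: [-2.029, -2.394, 0.003]
contact_force: [0.6, -0.1, -0.6]
opening: 0.0197
grip_force: 59.1
```

```bash
python3 - <<'E'
from h import *
delta([.518,.086,.126],.165)
c=cam('wrist');g=cv2.cvtColor(c[0],cv2.COLOR_BGR2GRAY);cv2.imwrite('pics/w4.png',c[0])
p=ctrl.get_obs()['tool_pos'];print(proj(c,[p-[0,0,.0742],[.5165,.086,.072]]))
for v in range(140,204,5): print(v,g[v,296:334].tolist())
for zz in(.072,p[2]-.0742): print(zz,onz(c,[(u,170) for u in(305,315,325)],zz).round(4).tolist())
E
```

```text
pos [0.5191 0.0869 0.1543] now [-0.02 -0.02  0.57] afterturn [-0.01 -0.03  0.57] turn [-0.03 -0.01 -0.  ] M [[-0.16, 0.99, -0.0], [0.99, 0.16, 0.0], [0.0, -0.0, -1.0]]
[[317.57503508 202.01257097]
 [313.67975864 199.10706876]]
140 [181, 184, 181, 184, 185, 183, 183, 186, 187, 186, 188, 186, 189, 185, 185, 187, 191, 190, 187, 187, 186, 183, 187, 187, 181, 184, 185, 184, 188, 184, 183, 184, 182, 200, 224, 231, 234, 234]
145 [247, 246, 246, 246, 247, 247, 247, 247, 246, 247, 247, 248, 248, 248, 249, 248, 249, 248, 248, 249, 249, 249, 249, 250, 249, 250, 249, 249, 250, 250, 250, 250, 249, 238, 231, 231, 234, 236]
150 [248, 247, 247, 247, 247, 247, 248, 248, 247, 248, 248, 249, 248, 249, 249, 249, 249, 249, 250, 250, 250, 250, 250, 250, 250, 250, 251, 250, 251, 251, 251, 251, 250, 238, 230, 228, 233, 236]
155 [147, 148, 146, 147, 147, 149, 146, 143, 146, 144, 143, 144, 146, 140, 138, 139, 180, 243, 251, 249, 241, 212, 186, 182, 177, 178, 176, 181, 177, 178, 177, 178, 173, 183, 209, 225, 225, 228]
160 [120, 116, 117, 115, 115, 111, 111, 112, 108, 110, 106, 106, 102, 101, 97, 92, 152, 244, 
[... 1110 characters left out ...]
0, 139, 161, 161, 164, 162, 164, 164, 175, 200, 150, 107, 96, 140, 220, 235, 235, 236, 235, 235, 234, 234, 236, 236, 234, 234, 235]
195 [121, 120, 119, 120, 120, 122, 120, 119, 122, 120, 124, 137, 157, 159, 160, 162, 161, 161, 163, 164, 165, 156, 130, 105, 128, 196, 230, 235, 232, 232, 233, 232, 233, 234, 233, 231, 232, 234]
200 [122, 118, 115, 119, 121, 119, 120, 119, 118, 125, 141, 153, 163, 159, 162, 160, 163, 155, 161, 162, 157, 159, 161, 143, 139, 194, 231, 232, 234, 234, 232, 232, 235, 232, 233, 235, 234, 233]
0.072 [[0.5064, 0.1075, 0.072], [0.5138, 0.1087, 0.072], [0.5212, 0.11, 0.072]]
0.08065654600214868 [[0.5065, 0.1095, 0.0807], [0.5136, 0.1107, 0.0807], [0.5207, 0.1119, 0.0807]]
```

Call:
play_rows:
  series:
    - [0,[0,0.02,0.2],[-0.03,0,0]]
    - [0,[0,0,0.2],[0,0,0]]
    - [0,[0,0,0.2],[0,0,0]]
    - [0,[0,0,0],[0,0,0]]
  force: 100

```text
t: 9.02
tool_pos: [0.5192, 0.0871, 0.1231]
tool_rot: [-2.03, -2.395, 0.0]
contact_force: [0.5, -0.1, -1.7]
opening: 0.0178
grip_force: 98.1
```

Call:
play_rows:
  series:
    - [0,[0,0,0.06],[0,0,0]]
    - [0,[0,0,0.06],[0,0,0]]
    - [0,[0,0,0],[0,0,0]]

```text
t: 9.4
tool_pos: [0.5202, 0.0871, 0.1186]
tool_rot: [-2.031, -2.397, -0.002]
contact_force: [1.0, -0.1, -0.9]
opening: 0.0179
grip_force: 98.1
```

Tip is inside (~28 mm deep), no contact yet. Continue in small steps.

Call:
play_rows:
  series:
    - [0,[0,0,0.06],[0,0,0]]
    - [0,[0,0,0.06],[0,0,0]]
    - [0,[0,0,0],[0,0,0]]

```text
t: 9.78
tool_pos: [0.5199, 0.0871, 0.1121]
tool_rot: [-2.031, -2.396, -0.002]
contact_force: [-1.2, 0.7, -2.3]
opening: 0.0176
grip_force: 98.1
```

```bash
python3 - <<'E'
from h import *
c=cam('wrist');g=cv2.cvtColor(c[0],cv2.COLOR_BGR2GRAY);cv2.imwrite('pics/w5.png',cv2.resize(c[0][120:300,220:420],(800,720)[:1]+(600,),interpolation=cv2.INTER_CUBIC))
print(ctrl.get_obs()['contact_force'],ctrl.get_obs()['tool_pos'])
E
```

```text
[-1.61396348  0.31776115 -2.61670799] [0.51987503 0.08709477 0.11216346]
```

View pics/w5.png

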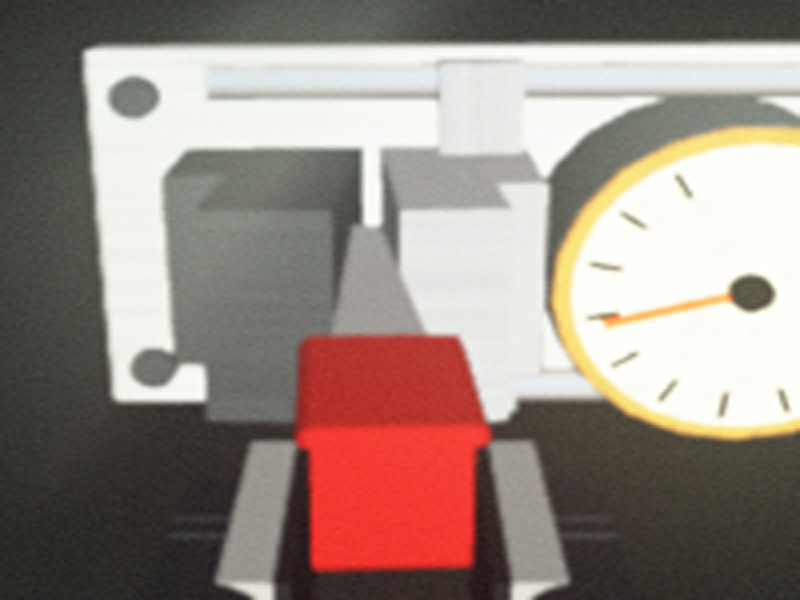

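Call:
play_rows:
  series:
    - [0,[0,-0.01,0.03],[0,0,0]]
    - [0,[0,0,0.03],[0,0,0]]
    - [0,[0,0,0],[0,0,0]]

```text
t: 10.2
tool_pos: [0.5201, 0.087, 0.1109]
tool_rot: [2.031, 2.397, 0.003]
contact_force: [-4.6, -0.6, 6.2]
opening: 0.0181
grip_force: 99.1
```

Call:
play_rows:
  series:
    - [0,[0,0,0.03],[0,0,0]]
    - [0,[0,0,0],[0,0,0]]

```text
t: 10.45
tool_pos: [0.5205, 0.087, 0.1108]
tool_rot: [2.03, 2.396, 0.003]
contact_force: [-6.4, -1.4, 11.0]
opening: 0.0178
grip_force: 99.8
```

Call:
play_rows:
  series:
    - [0,[0,-0.02,0],[0,0,0]]
    - [0,[0,0,0],[0,0,0]]
    - [0,[0,0,0],[0,0,0]]

```text
t: 10.82
tool_pos: [0.5199, 0.0869, 0.1103]
tool_rot: [2.03, 2.395, 0.005]
contact_force: [-3.3, -0.7, 7.5]
opening: 0.0178
grip_force: 99.3
```

Call:
play_rows:
  series:
    - [0,[0,0,0.02],[0,0,0]]
    - [0,[0,0,0],[0,0,0]]

```text
t: 11.08
tool_pos: [0.52, 0.0868, 0.1101]
tool_rot: [2.03, 2.395, 0.005]
contact_force: [-5.5, -0.7, 10.6]
opening: 0.0181
grip_force: 99.8
```

Call:
play_rows:
  series:
    - [0,[0,-0.02,0],[0,0,0]]
    - [0,[0,-0.01,0],[0,0,0]]
    - [0,[0,0,0],[0,0,0]]
    - [0,[0,0,0],[0,0,0]]

```text
t: 11.58
tool_pos: [0.5183, 0.0867, 0.1077]
tool_rot: [2.03, 2.395, 0.006]
contact_force: [2.5, 0.7, 2.3]
opening: 0.0181
grip_force: 98.7
```

```bash
python3 - <<'E'
from h import *
o=ctrl.get_obs();print(o['contact_force'],o['wrist_torque'])
delta(o['tool_pos'],.165)
E
```

```text
[2.45126639 0.71106422 2.27539656] [ 0.12823574 -0.59291012  0.01810866]
pos [0.5183 0.0867 0.1077] now [0. 0. 0.] afterturn [0. 0. 0.] turn [ 0.03 -0.01 -0.  ] M [[-0.16, 0.99, 0.0], [0.99, 0.16, 0.0], [0.0, 0.0, -1.0]]
```

Call:
play_rows:
  series:
    - [0,[0,0.005,0.03],[0,0,0]]
    - [0,[0,0,0],[0,0,0]]
    - [0,[0,0,0],[0,0,0]]

```text
t: 11.95
tool_pos: [0.5184, 0.0867, 0.1067]
tool_rot: [2.03, 2.396, 0.004]
contact_force: [-0.3, -0.1, 7.0]
opening: 0.0181
grip_force: 99.2
```

Call:
play_rows:
  series:
    - [0,[0,0,0.03],[0,0,0]]
    - [0,[0,0,0],[0,0,0]]
    - [0,[0,0,0],[0,0,0]]

```text
t: 12.32
tool_pos: [0.5187, 0.0866, 0.1066]
tool_rot: [2.03, 2.396, 0.005]
contact_force: [-2.5, 0.4, 12.1]
opening: 0.0185
grip_force: 100.0
```

Call:
play_rows:
  series:
    - [0,[0,-0.01,0.02],[0,0,0]]
    - [0,[0,0,0],[0,0,0]]
    - [0,[0,0,0],[0,0,0]]

```text
t: 12.7
tool_pos: [0.5187, 0.0865, 0.1064]
tool_rot: [2.029, 2.395, 0.006]
contact_force: [-3.2, -0.7, 14.3]
opening: 0.0178
grip_force: 100.3
```

Call:
play_rows:
  series:
    - [0,[0,0,0.02],[0,0,0]]
    - [0,[0,0,0],[0,0,0]]
    - [0,[0,0,0],[0,0,0]]

```text
t: 13.08
tool_pos: [0.5189, 0.0866, 0.1063]
tool_rot: [2.029, 2.395, 0.006]
contact_force: [-4.4, -0.2, 18.8]
opening: 0.0181
grip_force: 100.8
```

Call:
play_rows:
  series:
    - [0,[0,-0.02,0],[0,0,0]]
    - [0,[0,0,0],[0,0,0]]
    - [0,[0,0,0],[0,0,0]]

```text
t: 13.45
tool_pos: [0.5181, 0.0865, 0.1051]
tool_rot: [2.029, 2.394, 0.007]
contact_force: [-1.3, -0.4, 12.2]
opening: 0.0179
grip_force: 100.0
```

Call:
play_rows:
  series:
    - [0,[0,0,0.02],[0,0,0]]
    - [0,[0,0,0],[0,0,0]]
    - [0,[0,0,0],[0,0,0]]

```text
t: 13.82
tool_pos: [0.5182, 0.0864, 0.1049]
tool_rot: [2.029, 2.394, 0.007]
contact_force: [-2.1, -1.2, 14.8]
opening: 0.0178
grip_force: 100.5
```

Call:
play_rows:
  series:
    - [0,[0,-0.015,0],[0,0,0]]
    - [0,[0,0,0],[0,0,0]]
    - [0,[0,0,0.02],[0,0,0]]
    - [0,[0,0,0],[0,0,0]]
    - [0,[0,0,0],[0,0,0]]

```text
t: 14.45
tool_pos: [0.5178, 0.0864, 0.1037]
tool_rot: [2.028, 2.394, 0.008]
contact_force: [-1.6, -0.3, 14.8]
opening: 0.0179
grip_force: 100.3
```

Call:
play_rows:
  series:
    - [0,[0,-0.01,0],[0,0,0]]
    - [0,[0,0,0.02],[0,0,0]]
    - [0,[0,0,0],[0,0,0]]
    - [0,[0,0,0],[0,0,0]]

```text
t: 14.95
tool_pos: [0.5177, 0.0863, 0.1031]
tool_rot: [2.028, 2.393, 0.009]
contact_force: [-2.1, -0.7, 14.8]
opening: 0.0181
grip_force: 100.4
```

Call:
play_rows:
  series:
    - [0,[0,0,-0.06],[0,0,0]]
    - [0.5,[0,0,0],[0,0,0]]
    - [0.5,[0,0,0],[0,0,0]]
    - [0.5,[0,0,0],[0,0,0]]
    - [0.5,[0,0,0],[0,0,0]]

```text
t: 15.58
tool_pos: [0.5143, 0.0862, 0.1016]
tool_rot: [-2.03, -2.396, -0.001]
contact_force: [-0.9, 0.1, 0.1]
opening: 0.0427
grip_force: 0.0
```

```bash
python3 - <<'E'
from h import *
o=ctrl.get_obs();print(o['opening'],o['contact_force'],o['tool_rot'])
delta(o['tool_pos'],.165)
c=cam('wrist');cv2.imwrite('pics/w6.png',cv2.resize(c[0][120:300,220:420],(667,600),interpolation=cv2.INTER_CUBIC))
E
```

```text
0.04274126892865162 [-0.93714296  0.11506515  0.09190958] [-2.03022179e+00 -2.39590126e+00 -9.64462301e-04]
pos [0.5143 0.0862 0.1016] now [0. 0. 0.] afterturn [0. 0. 0.] turn [-0.   -0.01 -0.  ] M [[-0.16, 0.99, -0.0], [0.99, 0.16, 0.0], [0.0, -0.0, -1.0]]
```

View pics/w6.png

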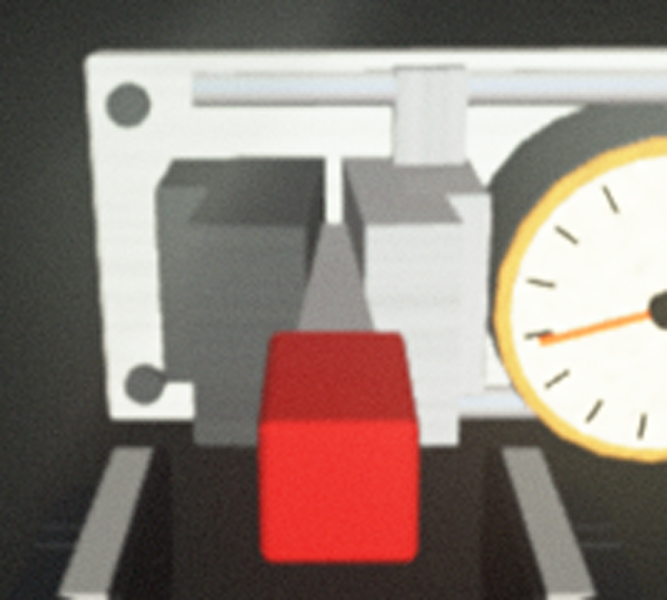

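Call:
play_rows:
  series:
    - [0.5,[0,0,-0.7],[0,0,0]]
    - [0.5,[0,0.05,-0.6],[0,0,0]]
    - [0.5,[0,0,0],[0,0,0]]
    - [0,[0,0,0],[0,0,0]]
    - [0,[0,0,0],[0,0,0]]
    - [0,[0,0,0],[0,0,0]]
    - [0,[0,0,0],[0,0,0]]
  force: 60

```text
t: 16.5
tool_pos: [0.5169, 0.0865, 0.1665]
tool_rot: [-2.03, -2.396, -0.001]
contact_force: [0.0, -0.4, -0.2]
opening: 0.0001
grip_force: 0.0
```

Call:
play_rows:
  series:
    - [0,[0,0,0.2],[0,0,0]]
    - [0,[0,0,0.15],[0,0,0]]
    - [0,[0,0,0],[0,0,0]]

```text
t: 16.88
tool_pos: [0.5164, 0.0865, 0.1483]
tool_rot: [-2.03, -2.395, 0.0]
contact_force: [1.0, -0.2, -0.1]
opening: -0.0002
grip_force: 0.0
```

Call:
play_rows:
  series:
    - [0,[0,0,0.06],[0,0,0]]
    - [0,[0,0,0.06],[0,0,0]]
    - [0,[0,0,0.06],[0,0,0]]
    - [0,[0,0,0],[0,0,0]]

```text
t: 17.38
tool_pos: [0.5171, 0.0865, 0.1404]
tool_rot: [-2.031, -2.396, -0.002]
contact_force: [-0.3, -0.6, 0.1]
opening: -0.0
grip_force: 0.0
```

Call:
play_rows:
  series:
    - [0,[0,0,0.03],[0,0,0]]
    - [0,[0,0,0.03],[0,0,0]]
    - [0,[0,0,0],[0,0,0]]

```text
t: 17.75
tool_pos: [0.5172, 0.0866, 0.1375]
tool_rot: [-2.031, -2.397, -0.002]
contact_force: [0.2, -0.7, 0.2]
opening: -0.0004
grip_force: 0.0
```

Call:
play_rows:
  series:
    - [0,[0,0,0.03],[0,0,0]]
    - [0,[0,0,0.02],[0,0,0]]
    - [0,[0,0,0],[0,0,0]]

```text
t: 18.12
tool_pos: [0.5172, 0.0866, 0.135]
tool_rot: [-2.031, -2.396, -0.002]
contact_force: [0.1, -0.1, 0.9]
opening: -0.0003
grip_force: 0.0
```

Call:
play_rows:
  series:
    - [0,[0,0,0.02],[0,0,0]]
    - [0,[0,0,0.02],[0,0,0]]
    - [0,[0,0,0],[0,0,0]]

```text
t: 18.5
tool_pos: [0.5172, 0.0866, 0.133]
tool_rot: [-2.031, -2.397, -0.002]
contact_force: [-0.2, -0.0, 0.5]
opening: 0.0001
grip_force: 0.0
```

Call:
play_rows:
  series:
    - [0,[0,0,0.02],[0,0,0]]
    - [0,[0,0,0.02],[0,0,0]]
    - [0,[0,0,0],[0,0,0]]

```text
t: 18.88
tool_pos: [0.5172, 0.0866, 0.131]
tool_rot: [-2.031, -2.397, -0.002]
contact_force: [-0.6, -0.2, 0.1]
opening: -0.0001
grip_force: 0.0
```

Call:
play_rows:
  series:
    - [0,[0,0,0.02],[0,0,0]]
    - [0,[0,0,0.02],[0,0,0]]
    - [0,[0,0,0],[0,0,0]]

```text
t: 19.25
tool_pos: [0.5172, 0.0866, 0.1291]
tool_rot: [-2.031, -2.397, -0.002]
contact_force: [0.0, -0.5, 0.5]
opening: 0.0001
grip_force: 0.0
```

```bash
python3 - <<'E'
from h import *
s=cam('scene');im=s[0].astype(int)
m=((im[...,2]>110)&(im[...,1]<80)&(im[...,0]<80)).astype(np.uint8);m[:, :290]=0;m[:,350:]=0;m[:140]=0;m[240:]=0
v,u=np.nonzero(m);print(u.min(),u.max(),v.min(),v.max(),len(u))
for z in(.08,.09,.1,.11,.12,.13,.14): print(z,proj(s,[[.5172+.011,.087,z]]).round(1).tolist())
w=cam('wrist');im=w[0].astype(int);m=((im[...,2]>110)&(im[...,1]<80)&(im[...,0]<80)).astype(np.uint8)
n,l,st,ce=cv2.connectedComponentsWithStats(m);print([st[i].tolist() for i in range(1,n) if st[i][4]>100])
for z in(.11,.12,.13,.14): print(z,proj(w,[[.5172,.087+.011,z],[.5172,.087-.011,z]]).round(1).tolist())
cv2.imwrite('pics/m1.png',np.hstack([cv2.resize(w[0][120:320,220:420],(400,400)),cv2.resize(s[0][150:250,270:370],(400,400))]))
E
```

```text
310 327 140 197 236
0.08 [[319.6, 205.0]]
0.09 [[319.8, 201.3]]
0.1 [[319.9, 197.6]]
0.11 [[320.0, 193.9]]
0.12 [[320.1, 190.1]]
0.13 [[320.2, 186.3]]
0.14 [[320.4, 182.3]]
[[294, 204, 43, 57, 1988]]
0.11 [[319.7, 212.5], [313.7, 246.4]]
0.12 [[319.8, 218.6], [313.5, 253.9]]
0.13 [[320.0, 225.3], [313.3, 262.1]]
0.14 [[320.1, 232.8], [313.1, 271.2]]
```

View pics/m1.png

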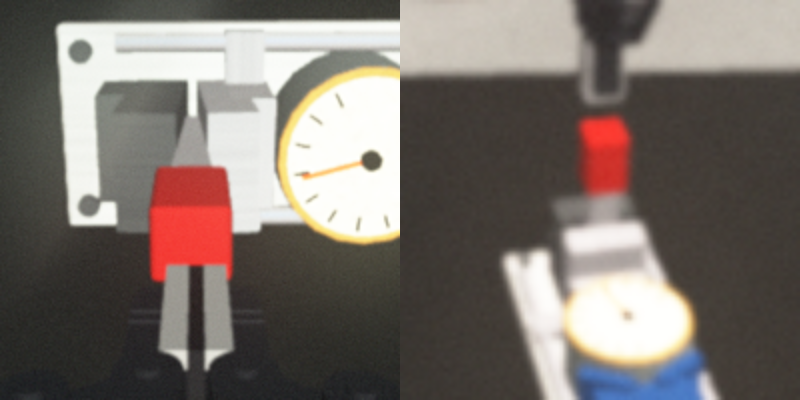

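Call:
play_rows:
  series:
    - [0,[0,0,0.03],[0,0,0]]
    - [0,[0,0,0.03],[0,0,0]]
    - [0,[0,0,0],[0,0,0]]

```text
t: 19.73
tool_pos: [0.5171, 0.0866, 0.1259]
tool_rot: [-2.031, -2.396, -0.002]
contact_force: [-0.6, -0.1, 0.4]
opening: -0.0001
grip_force: 0.0
```

Call:
play_rows:
  series:
    - [0,[0,0,0.03],[0,0,0]]
    - [0,[0,0,0.03],[0,0,0]]
    - [0,[0,0,0],[0,0,0]]

```text
t: 20.1
tool_pos: [0.5172, 0.0866, 0.123]
tool_rot: [-2.031, -2.396, -0.002]
contact_force: [0.2, -0.0, -0.2]
opening: 0.0001
grip_force: 0.0
```

Call:
play_rows:
  series:
    - [0,[0,0,0.04],[0,0,0]]
    - [0,[0,0,0.02],[0,0,0]]
    - [0,[0,0,0],[0,0,0]]

```text
t: 20.48
tool_pos: [0.5172, 0.0866, 0.12]
tool_rot: [-2.031, -2.397, -0.002]
contact_force: [0.1, 0.2, 0.1]
opening: -0.0001
grip_force: 0.0
```

```bash
python3 - <<'E'
from h import *
s=cam('scene');w=cam('wrist')
for c,b in((s,(300,150,340,230)),(w,(280,150,360,320))):
    x0,y0,x1,y1=b;im=c[0][y0:y1,x0:x1].astype(int)
    m=((im[...,2]>110)&(im[...,1]<90)&(im[...,0]<90));v,u=np.nonzero(m);print(u.min()+x0,u.max()+x0,v.min()+y0,v.max()+y0)
g=s[0][165:202,320];print(g.tolist())
for z in(.09,.1,.11,.12,.13,.14):
    print(z,'scene back/front',proj(s,[[.506,.087,z],[.517,.087,z],[.528,.087,z]])[:,1].round(1),'wrist front/back',proj(w,[[.517,.0976,z],[.517,.0756,z]])[:,1].round(1))
o=ctrl.get_obs();print(o['tool_pos'],o['contact_force'])
E
```

```text
315 327 179 198
293 337 208 263
[[52, 48, 55], [48, 49, 55], [51, 53, 57], [56, 56, 61], [56, 59, 62], [57, 57, 61], [53, 51, 58], [56, 57, 60], [57, 59, 63], [56, 57, 62], [56, 57, 60], [69, 71, 75], [90, 94, 101], [102, 106, 127], [90, 93, 169], [67, 73, 231], [50, 58, 249], [51, 61, 253], [48, 57, 253], [48, 57, 252], [49, 57, 249], [46, 53, 236], [42, 49, 217], [42, 49, 209], [42, 49, 206], [44, 50, 207], [44, 50, 207], [42, 48, 206], [41, 47, 205], [39, 48, 202], [45, 48, 203], [49, 52, 205], [61, 64, 197], [98, 101, 186], [134, 139, 174], [153, 157, 171], [158, 161, 172]]
0.09 scene back/front [195.6 198.4 201.3] wrist front/back [207.1 239.5]
0.1 scene back/front [191.9 194.7 197.6] wrist front/back [212.6 246.3]
0.11 scene back/front [188.2 191.  193.8] wrist front/back [218.6 253.7]
0.12 scene back/front [184.5 187.2 190. ] wrist front/back [225.3 261.9]
0.13 scene back/front [180.7 183.4 186.2] wrist front/back [232.7 270.9]
0.14 scene back/front [176.8 179.5 182.3] wrist front/back [241.  280.9]
[0.51731135 0.08658949 0.12019765] [0.61435118 0.17287977 0.33237797]
```

Call:
play_rows:
  series:
    - [0,[0,0,0.04],[0,0,0]]
    - [0,[0,0,0.02],[0,0,0]]
    - [0,[0,0,0],[0,0,0]]

```text
t: 20.95
tool_pos: [0.5172, 0.0866, 0.117]
tool_rot: [-2.031, -2.396, -0.002]
contact_force: [0.2, -0.8, 1.3]
opening: -0.0003
grip_force: 0.0
```

Call:
play_rows:
  series:
    - [0,[0,0,0.02],[0,0,0]]
    - [0,[0,0,0.02],[0,0,0]]
    - [0,[0,0,0],[0,0,0]]

```text
t: 21.32
tool_pos: [0.5172, 0.0866, 0.1151]
tool_rot: [-2.031, -2.396, -0.002]
contact_force: [0.5, -0.1, 0.2]
opening: -0.0001
grip_force: 0.0
```

```bash
python3 - <<'E'
from h import *
s=cam('scene');w=cam('wrist')
print(s[0][172:202,320].tolist())
for u in(306,315,324): print(u,[tuple(x) for x in w[0][200:280:3,u].tolist()])
E
```

```text
[[56, 57, 60], [53, 54, 59], [55, 57, 62], [52, 53, 58], [53, 53, 58], [55, 56, 62], [68, 71, 83], [88, 94, 133], [103, 110, 206], [87, 94, 243], [61, 71, 251], [50, 60, 253], [49, 57, 252], [46, 54, 248], [45, 54, 235], [44, 50, 218], [42, 48, 208], [41, 46, 206], [42, 49, 206], [43, 49, 205], [41, 49, 206], [41, 49, 204], [37, 44, 202], [41, 50, 203], [47, 53, 202], [60, 67, 199], [98, 102, 187], [133, 137, 172], [154, 158, 173], [158, 162, 171]]
306 [(121, 124, 123), (128, 133, 133), (144, 151, 151), (152, 157, 164), (55, 59, 182), (54, 58, 183), (48, 53, 181), (53, 60, 187), (50, 55, 187), (49, 52, 186), (48, 55, 187), (48, 53, 204), (57, 64, 246), (63, 69, 247), (55, 62, 245), (58, 64, 245), (55, 61, 245), (68, 71, 242), (142, 150, 151), (146, 150, 157), (146, 155, 157), (146, 154, 157), (145, 153, 156), (142, 149, 152), (148, 154, 156), (144, 149, 152), (144, 153, 157)]
315 [(159, 162, 166), (157, 159, 163), (153, 160, 161), (148, 153, 160), (57, 63, 184), (50, 56, 182), (54, 60, 187), (47, 51, 183), (44, 52, 183), (53, 59, 189), (49, 54, 188), (44, 54, 204), (57, 65, 247), (55, 63, 245), (58, 66, 246), (57, 64, 245), (55, 64, 245), (51, 55, 243), (55, 56, 63), (50, 51, 57), (53, 56, 61), (46, 48, 56), (41, 43, 54), (44, 47, 55), (44, 46, 53), (43, 42, 48), (39, 37, 44)]
324 [(220, 224, 223), (186, 191, 192), (161, 166, 167), (151, 156, 167), (55, 64, 184), (59, 65, 187), (52, 58, 187), (51, 57, 185), (54, 60, 189), (49, 56, 184), (52, 58, 188), (50, 57, 209), (61, 68, 247), (57, 67, 246), (56, 64, 245), (59, 67, 246), (54, 63, 245), (69, 76, 243), (149, 156, 158), (148, 152, 156), (148, 156, 157), (148, 157, 160), (148, 155, 157), (144, 150, 154), (144, 151, 152), (148, 154, 157), (146, 153, 155)]
```

Call:
play_rows:
  series:
    - [0,[0,0,0.04],[0,0,0]]
    - [0,[0,0,0.04],[0,0,0]]
    - [0,[0,0,0],[0,0,0]]

```text
t: 21.8
tool_pos: [0.5171, 0.0866, 0.1108]
tool_rot: [-2.031, -2.396, -0.002]
contact_force: [0.4, -0.5, 0.1]
opening: 0.0001
grip_force: 0.0
```

Call:
play_rows:
  series:
    - [0,[0,0,0.03],[0,0,0]]
    - [0,[0,0,0.02],[0,0,0]]
    - [0,[0,0,0],[0,0,0]]

```text
t: 22.18
tool_pos: [0.5172, 0.0866, 0.1085]
tool_rot: [-2.031, -2.397, -0.002]
contact_force: [0.6, -0.5, 0.5]
opening: 0.0001
grip_force: 0.0
```

Call:
play_rows:
  series:
    - [0,[0,0,0.03],[0,0,0]]
    - [0,[0,0,0.02],[0,0,0]]
    - [0,[0,0,0],[0,0,0]]

```text
t: 22.55
tool_pos: [0.5172, 0.0866, 0.106]
tool_rot: [-2.031, -2.397, -0.002]
contact_force: [0.1, 0.4, 0.4]
opening: 0.0002
grip_force: 0.0
```

```bash
python3 - <<'E'
from h import *
s=cam('scene');w=cam('wrist');o=ctrl.get_obs();print(o['tool_pos'],o['contact_force'])
print(s[0][172:202,320].tolist())
for u in(300,306,324): print(u,[x[2] for x in w[0][200:290:2,u].tolist()],[x[1] for x in w[0][200:290:2,u].tolist()])
for z in(.105,.115,.125,.135): print(z,proj(w,[[.517,.0976,z],[.517,.0756,z]])[:,1].round(1))
E
```

```text
[0.51731242 0.0866293  0.10618033] [-0.75582265 -0.34169967  0.1337291 ]
[[51, 52, 58], [55, 55, 60], [56, 58, 61], [57, 60, 63], [57, 57, 62], [57, 60, 62], [54, 56, 58], [52, 55, 57], [56, 58, 62], [63, 65, 69], [77, 80, 97], [107, 112, 170], [105, 112, 229], [75, 82, 240], [49, 57, 233], [42, 50, 219], [42, 50, 209], [40, 46, 207], [42, 49, 207], [41, 50, 206], [44, 49, 206], [45, 51, 206], [41, 47, 203], [38, 45, 201], [46, 51, 202], [62, 67, 199], [99, 103, 188], [131, 138, 173], [152, 156, 171], [161, 164, 174]]
300 [115, 119, 119, 115, 115, 117, 117, 114, 156, 177, 178, 178, 182, 184, 179, 180, 181, 185, 186, 179, 183, 230, 246, 243, 244, 244, 243, 245, 243, 244, 243, 241, 79, 48, 48, 52, 64, 77, 82, 77, 98, 108, 114, 133, 131] [118, 124, 122, 119, 118, 117, 118, 118, 79, 49, 50, 52, 55, 57, 52, 46, 52, 55, 51, 44, 45, 57, 64, 57, 63, 60, 55, 59, 54, 57, 55, 53, 44, 44, 45, 50, 62, 76, 82, 75, 99, 104, 112, 129, 131]
306 [109, 114, 119, 133, 146, 156, 160, 159, 172, 178, 180, 182, 183, 181, 178, 182, 181, 185, 184, 186, 182, 231, 244, 244, 244, 246, 204, 153, 157, 156, 155, 154, 154, 154, 152, 154, 154, 152, 151, 151, 154, 156, 155, 148, 149] [114, 118, 122, 135, 143, 154, 156, 156, 109, 55, 54, 55, 57, 52, 50, 50, 49, 49, 50, 54, 45, 58, 60, 61, 59, 62, 112, 153, 155, 154, 156, 153, 150, 151, 150, 151, 151, 149, 151, 148, 152, 153, 154, 148, 150]
324 [189, 198, 199, 194, 173, 162, 161, 160, 171, 183, 181, 183, 181, 179, 179, 183, 184, 182, 186, 187, 187, 231, 246, 245, 246, 245, 210, 156, 155, 155, 156, 157, 161, 154, 155, 152, 156, 155, 152, 153, 154, 153, 150, 151, 151] [190, 199, 198, 195, 173, 160, 158, 159, 107, 58, 53, 59, 59, 54, 52, 53, 56, 53, 54, 58, 51, 58, 67, 63, 70, 61, 121, 155, 152, 155, 153, 153, 158, 152, 151, 153, 154, 151, 146, 151, 153, 148, 147, 150, 150]
0.105 [224.6 261. ]
0.115 [232. 270.]
0.125 [240.1 279.9]
0.135 [249.3 291. ]
```

Call:
play_rows:
  series:
    - [0,[0,0,0.03],[0,0,0]]
    - [0,[0,0,0.02],[0,0,0]]
    - [0,[0,0,0],[0,0,0]]

```text
t: 23.02
tool_pos: [0.5178, 0.0867, 0.1055]
tool_rot: [2.031, 2.397, 0.003]
contact_force: [-4.0, 0.0, 8.3]
opening: 0.0001
grip_force: 3.9
```

Call:
play_rows:
  series:
    - [0,[0,0,0.03],[0,0,0]]
    - [0,[0,0,0.02],[0,0,0]]
    - [0,[0,0,0],[0,0,0]]

```text
t: 23.4
tool_pos: [0.5183, 0.0866, 0.1054]
tool_rot: [2.03, 2.396, 0.004]
contact_force: [-9.3, -1.0, 17.4]
opening: -0.0001
grip_force: 9.0
```

Call:
play_rows:
  series:
    - [0,[0,-0.03,0],[0,0,0]]
    - [0,[0,0,0],[0,0,0]]
    - [0,[0,0,0],[0,0,0]]

```text
t: 23.78
tool_pos: [0.5178, 0.0864, 0.1051]
tool_rot: [2.029, 2.394, 0.007]
contact_force: [-3.7, 0.1, 13.2]
opening: 0.0001
grip_force: 6.7
```

Call:
play_rows:
  series:
    - [0,[0,-0.02,0.02],[0,0,0]]
    - [0,[0,0,0],[0,0,0]]
    - [0,[0,0,0],[0,0,0]]

```text
t: 24.15
tool_pos: [0.5178, 0.0864, 0.1049]
tool_rot: [2.028, 2.393, 0.01]
contact_force: [-2.8, 0.9, 14.8]
opening: -0.0005
grip_force: 7.5
```

Call:
play_rows:
  series:
    - [0,[0,-0.02,0.03],[0,0,0]]
    - [0,[0,0,0],[0,0,0]]
    - [0,[0,0,0],[0,0,0]]

```text
t: 24.52
tool_pos: [0.5179, 0.0863, 0.1047]
tool_rot: [2.027, 2.392, 0.013]
contact_force: [-3.1, 0.7, 18.5]
opening: 0.0002
grip_force: 9.2
```

Call:
play_rows:
  series:
    - [0,[0,-0.02,0.02],[0,0,0]]
    - [0,[0,0,0],[0,0,0]]
    - [0,[0,0,0],[0,0,0]]

```text
t: 24.9
tool_pos: [0.518, 0.0863, 0.1047]
tool_rot: [2.026, 2.39, 0.015]
contact_force: [-1.8, 0.8, 19.3]
opening: 0.0
grip_force: 10.2
```

Call:
play_rows:
  series:
    - [0,[0,-0.01,0.02],[0,0,0]]
    - [0,[0,0,0],[0,0,0]]
    - [0,[0,0,0],[0,0,0]]

```text
t: 25.28
tool_pos: [0.518, 0.0862, 0.1045]
tool_rot: [2.025, 2.39, 0.017]
contact_force: [-2.4, 0.3, 23.6]
opening: 0.0006
grip_force: 11.5
```

Call:
play_rows:
  series:
    - [0,[0,-0.01,0.01],[0,0,0]]
    - [0,[0,0,0],[0,0,0]]
    - [0,[0,0,0],[0,0,0]]

```text
t: 25.65
tool_pos: [0.5181, 0.0861, 0.1045]
tool_rot: [2.024, 2.389, 0.018]
contact_force: [-1.7, 1.5, 24.1]
opening: 0.0003
grip_force: 12.0
```

Call:
play_rows:
  series:
    - [0,[0,0,-0.1],[0,0,0]]
    - [0,[0,0,-0.15],[0,0,0]]
    - [0,[0,0,-0.5],[0,0,0]]
    - [0,[0,0,-1],[0,0,0]]
    - [0,[0,0,-0.5],[0,0,0]]
    - [0,[0,0,0],[0,0,0]]
    - [0,[0,0,0],[0,0,0]]

```text
t: 26.52
tool_pos: [0.5107, 0.0856, 0.2065]
tool_rot: [-2.029, -2.395, 0.001]
contact_force: [1.1, 0.1, -0.1]
opening: -0.0001
grip_force: 0.0
```

```bash
python3 - <<'E'
from h import *
s=cam('scene');w=cam('wrist');o=ctrl.get_obs();print(o['tool_pos'],o['contact_force'],o['t'])
for c,b in((s,(300,150,340,230)),(w,(240,60,400,320))):
    x0,y0,x1,y1=b;im=c[0][y0:y1,x0:x1].astype(int)
    m=((im[...,2]>110)&(im[...,1]<90)&(im[...,0]<90)).astype(np.uint8)
    ct=max(cv2.findContours(m,0,2)[0],key=cv2.contourArea);r=cv2.minAreaRect(ct);print(cv2.boundingRect(ct),x0,y0,r)
print(proj(w,[[.518,.0976,.09],[.518,.0976,.126],[.518,.0756,.126]]),proj(s,[[.529,.0865,.09],[.529,.0865,.126]]))
E
```

```text
[0.51047421 0.08555797 0.20612663] [ 0.08721184  0.17117325 -0.54700025] 26.625
(14, 29, 14, 20) 300 150 ((20.90345001220703, 38.34138107299805), (19.100460052490234, 12.872049331665039), 85.2363510131836)
(71, 114, 30, 39) 240 60 ((85.5, 133.0), (38.0, 29.0), 90.0)
[[328.3675217  174.76294493]
 [329.64174682 185.95024846]
 [324.669272   213.07893831]] [[319.56323275 201.53630703]
 [319.99335667 188.00666966]]
```

```bash
python3 -c "
from station import ctrl
print(ctrl.finish_job())"
```

```text
the job is handed in; nothing more can be done
None
```

I handed the job in: the red-grip key stands upright on its own in the gap, wedged with a final push of about 24 N. The robot is clear of it at 26.6 s of the 42 s allowed. The squeeze on the gauge can't be read directly, so I judged tightness from the push force, which climbed about 20 N per mm at the end.

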